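# Report the missing port cap to the bench camera

### The arm

A 6-joint arm with a two-finger parallel gripper is mounted at the origin on the work surface. World frame = base frame: x ahead of the robot, y to its left, z up, the work surface at z = 0. Lengths are in mm, angles in rad, forces in N, time in s.
With the tool pointing down it reaches from about 275 to 1000 mm from the base axis. Payload 8.4 kg.
Tool frame: the origin (TCP) lies between the finger pads, 19 mm behind the fingertips; this is the grasp point; z points along the fingers, y is the line along which they close (so a half turn about z gives the same grasp; the last joint's range is limited). The gripper opens to 85 mm and grips with 20 to 120 N. Pads are 22 mm wide; open, the fingers measure 114 mm over their backs; the gripper's body (76 mm by 85 mm) begins 54 mm behind the grasp point. The pads swing forward as they close: fully open they stand 13 mm farther back than shut.
Start: joints at [1.186, 0.353, 1.633, -0, 1.155, -0.002], TCP at [233.448, 579.767, 249.981] pointing down, gripper open.
Joint ranges: [-2.63, 2.63], [-0.92, 2.1], [0.06, 2.66], [-1.3, 4.44], [0, 2.69], [-3.02, 3.02]. Speed limits (rad/s): [2.22, 2.22, 2.79, 3.14, 3.14, 3.14].

### API

Orientations are given as [roll, pitch, yaw] about the fixed x, y, z axes, in that order (R = Rz(yaw) Ry(pitch) Rx(roll)).
In Python, from rig import r gives the robot as it stands.
- The arm moves only by the tool apply_moves, never from a script. Its argument "deltas" is a list of rows, each an object with "claw": the gripper command: -1 is fully open, 1 is shut, values between are in proportion; "delta_pos": the shift along the tool's x, y, z in cm, a list of three; "yaw": the turn about the tool's z in rad. In form: [{"claw": claw, "delta_pos": [tx, ty, tz], "yaw": yaw}, ...]. A call has 1 to 8 rows; each row shifts and turns the commanded pose from where the row before left it, along the tool's axes as they then stand; what a row does not reach is not made up. A row lasts 1/8 s, in which the tool goes at most 62.5 mm and 10.7 degrees, less where a joint would pass 70% of its speed; a pose out of reach is approached as far as the arm can. A call with a gripper value outside its range is refused whole. The fingers move at their own pace and stop on an object; "grip_force" is the grip in N (left out, the last holds). Time passes only in rows, so rows that do not move let the fingers close. It gives the time, the measured TCP pose, the force, the opening and the grip force at its end, in the units of the state.
- r.sense(): the state, without advancing time (a new reading comes with each control period).
- r.grab_frame(name): name is "scene" or "top" or "wrist"; returns a dict with "img" (384x512x3 uint8, blue, green, red), "z_map" (384x512 float32, mm along the optical axis (not along the pixel's ray), 0 where there is no reading), "fx", "fy", "cx", "cy" (pixels), "dist" ([k1, k2, p1, p2, k3] as OpenCV has them; the pictures are not rectified), "eye" and "rotation" of the camera in the world; the wrist camera has in their place "T_tool_cam" (4x4, takes a point from camera to tool coordinates, whose origin is the TCP and whose axes are the flange's). Camera axes: x right, y up, looking along -z (the intrinsics and any distortion apply to the point x, -y, -z); pixel columns grow to the right and rows downward; lengths in mm; the calibration is good to about 2 mm. A picture is of the moment at which its call begins: read the wrist's pose just before it.
- r.sign_off(): hands the job in; it is judged then, once.
The state is a dict: "clock": time; "qpos": joint angles; "qvel": joint speeds; "joint_efforts": joint torques, N m; "eef_pos": TCP position; "tcp_rot": TCP orientation; "contact_force": force on the tool from outside, world axes, zero at the start; "wrist_torque": the same for the moment, N m; "opening": opening from 0.0 (shut) to 1.0 (fully open); "grasp_force": force on a finger pad.
Only numpy, scipy, OpenCV 4.12 (cv2) and the standard library are available. Lean on these libraries where they do the work, as an engineer would, in place of code of your own. Each camera call takes 0.05 s, during which the arm holds its last target. There are 200 camera calls.

### The job

One of the four ports on top of the white instrument has lost its cap: show this to the bench camera by pointing straight down at the open port, fingertips about two centimetres above it and not touching, for two full seconds, and then in the same way at the loose cap in the tray that matches the three caps still on the instrument. Then press the round record key fully down, let it come back up, and move clear. Do not point at any other port or cap on the way (travel high), and touch, move or lift nothing but the key and its box.

Things in the scene. Friction and masses are not known exactly. Their poses are not given: they have to be found in the camera images.
- open_port_top (a point): the open port: a bare steel tube stub, 24 mm outside, 16 mm bore, standing 18 mm above a 40 mm x 4 mm flange, without a cap. The point is the centre of its mouth, at the rim, 92 mm above the work surface; z up. The four ports stand in one row on the instrument's top, 70 mm apart; which of them is open varies
- capped_a_top (a point): black ribbed screw cap fixed on a port (30 mm diameter, 20 mm tall, on a 40 mm x 4 mm steel flange; all three are alike). The point is the centre of the cap's top face, 94 mm above the work surface
- capped_b_top (a point): the same: black ribbed screw cap fixed on a port (30 mm diameter, 20 mm tall, on a 40 mm x 4 mm steel flange; all three are alike). The point is the centre of the cap's top face, 94 mm above the work surface
- capped_c_top (a point): the same: black ribbed screw cap fixed on a port (30 mm diameter, 20 mm tall, on a 40 mm x 4 mm steel flange; all three are alike). The point is the centre of the cap's top face, 94 mm above the work surface
- spare_match_top (a point): the loose spare cap that matches: black ribbed cap of 30 mm diameter and 20 mm height, like those on the instrument, standing in the tray. The point is the centre of its top face, 20 mm above its underside, 24 mm above the work surface, z up while it stands
- spare_small_top (a point): loose black ribbed cap, too small: 20 mm diameter, 20 mm tall, in the tray. The point is the centre of its top face, 20 mm above its underside, 24 mm above the work surface, z up while it stands
- spare_wide_top (a point): loose black ribbed cap, too wide: 48 mm diameter, 20 mm tall, in the tray. The point is the centre of its top face, 20 mm above its underside, 24 mm above the work surface, z up while it stands
- key (a joint): travel of the record key, in m: 0 up, 0.006 fully down; a spring pushes it up, fully down takes 5 N
- key_top (a point): the record key: a white round push button, 36 mm diameter, top face looking up, in a 52 mm round black collar (12 mm high), alone on a small square grey box (70 mm by 70 mm by 30 mm, fixed), nearest the robot. The point is the centre of its top face (it moves with the key), 52 mm above the work surface when up
- instrument: white instrument box, 110 mm (its x) by 320 mm (its y) by 70 mm high, fixed; origin at the centre of its underside; the row of ports runs along its y at x = 0, at y = -105, -35, 35 and 105 mm; small knobs, switches and a dial stick out up to 12 mm from its -x face
- tray: shallow white tray, 240 mm (its x) by 90 mm (its y), 15 mm high, 4 mm walls, fixed; origin at the centre of its underside; the three loose caps stand in a row along its x, about 72 mm apart, in varying order
- jar: bystander: closed jar, 56 mm diameter, 75 mm tall, loose; origin at the centre of its underside
- torch: bystander: dark metal pocket torch lying on the work surface along its x, about 115 mm long, 28 mm high, loose; origin on the work surface under its middle
- beaker: bystander: glass beaker, 64 mm diameter, 75 mm tall, loose; origin at the centre of its underside
Things that resemble listed ones, but are neither listed nor needed, are in the scene too. Leave any purple or yellow look-alike of the part that bears spare_match_top alone.

How it is judged:
By the outcome, as a careful person would: the job done as asked, in the order asked, and still so for the second after the job is handed in, with the robot touching nothing.
It also fails if it takes over 64 s, if anything falls off the work surface, if the arm or the gripper's body presses on something with over 40 N, if the wrist force passes 120 N, or if a joint passes its speed limit or range.

## Working session

There is one attempt and no reset: what is moved stays moved. The work goes in short steps, Python scripts to look and compute and a tool call to move; the robot and the scene stay as the last step left them, time stands still between calls to the robot, and variables do not carry over. Pictures are saved under pics/ and viewed, at most 10 in all, crops included, and the job is handed in when it is done.

Besides the shell and the picture viewer there is one more tool, called after "Request:" as name(argument=value, ...), one argument or row to a line, values as JSON. apply_moves: Moves the arm, as the interface text tells. Its arguments: {"type":"object","properties":{"deltas":{"type":"array"},"grip_force":{"type":"number"}},"required":["deltas"]}

```bash
mkdir -p pics; cat > h.py <<'E'
import numpy as np, cv2
from rig import r
def pix2plane(f,uv,z,):
    uv=np.array(uv,float).reshape(-1,1,2)
    K=np.array([[f['fx'],0,f['cx']],[0,f['fy'],f['cy']],[0,0,1.]])
    n=cv2.undistortPoints(uv,K,np.array(f['dist'],float)).reshape(-1,2)
    d=np.c_[n[:,0],-n[:,1],-np.ones(len(n))]
    if 'T_tool_cam' in f: R,e=f['R'],f['e']
    else: R,e=np.array(f['rotation']),np.array(f['eye'])
    d=d@R.T
    return e+d*((z-e[2])/d[:,2:3])
E
python3 - <<'E'
from h import *
for n in ('scene','top'):
    f=r.grab_frame(n); cv2.imwrite(f'pics/{n}0.png',f['img']); np.save(f'{n}.npy',f,allow_pickle=True)
    print(n,f['eye'],f['rotation'],f['fx'],f['dist'])
print(r.sense())
E
```

```text
scene [1112.40957956  386.05166754  681.72241478] [ 0.84567308 -0.00575897  2.32293416] 377.5344147873862 [-0.12522252  0.          0.          0.          0.        ]
top [ 552.77292887  -40.48535856 1152.28996165] [ 0.05409107 -0.00889086 -1.5492232 ] 450.6604858457863 [0.00357392 0.         0.         0.         0.        ]
{'clock': 0.1, 'qpos': array([ 1.18559390e+00,  3.53594372e-01,  1.63405390e+00,  2.78106293e-05,
        1.15519361e+00, -2.40737123e-03]), 'qvel': array([-0.00159062, -0.00250108, -0.00131514,  0.00040302,  0.00051601,
        0.0013721 ]), 'joint_efforts': array([-1.39259711e-03, -6.06354904e+01, -3.42816639e+01,  3.94667850e-06,
        3.95844720e-03,  2.87200578e-05]), 'eef_pos': array([233.29324393, 579.39642431, 249.32957466]), 'tcp_rot': array([-3.14034348e+00, -2.84364485e-05,  2.75878634e+00]), 'contact_force': array([-0.24342537, -0.03477026,  0.75513059]), 'wrist_torque': array([ 0.02646335, -0.00881155,  0.03099196]), 'grasp_force': 0.0, 'opening': 0.9972703510607726}
```

View pics/top0.png

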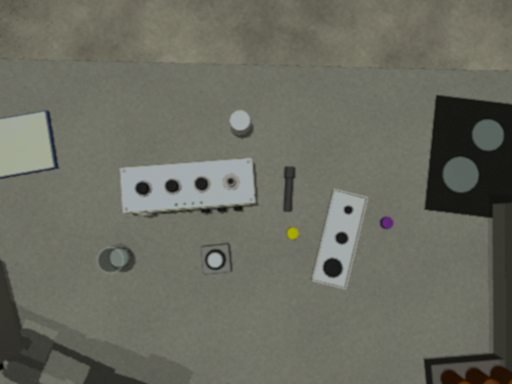

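View pics/scene0.png

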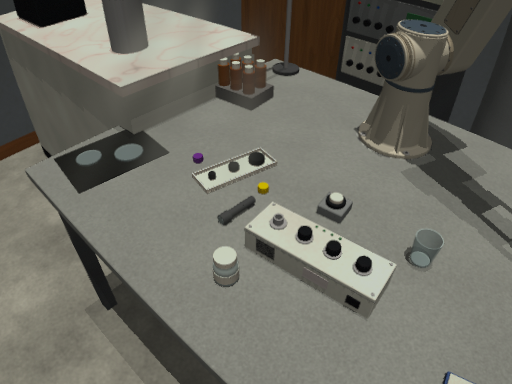

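The top view shows four ports: (143,188), (172,186) and (202,184) are black caps, and (231,182) is the bare stub. The tray holds three caps: (348,210) smallest, (341,238) medium and (333,268) widest. The look-alikes are purple (387,223) and yellow (293,233), and the key is at (215,260). My candidates are the open port at (231,182) and the matching cap at (341,238). I'll check the choice by measured diameters and one close crop.

```bash
cat >> h.py <<'E'
from scipy.spatial.transform import Rotation as Ro
E
sed -i "s/R,e=np.array(f\['rotation'\])/R,e=Ro.from_euler('xyz',f['rotation']).as_matrix()/" h.py
python3 - <<'E'
from h import *
f=np.load('top.npy',allow_pickle=True).item(); im=f['img']
g=cv2.cvtColor(im,cv2.COLOR_BGR2GRAY)
def blob(u,v,z,dark,w=16,thr=70):
    c=g[v-w:v+w,u-w:u+w]; m=((c<thr) if dark else (c>thr)).astype(np.uint8)
    n,l,s,ce=cv2.connectedComponentsWithStats(m)
    i=1+np.argmin(np.hypot(*(ce[1:]-w).T)+1000*(s[1:,4]<5)); p=ce[i]+[u-w,v-w]
    P=pix2plane(f,p,z)[0]; print((u,v),p.round(1),P.round(1),'area',s[i,4],'diam',round(2*np.sqrt(s[i,4]/np.pi)*(1152-z)/450,1))
for u,v in((143,188),(172,186),(202,184)): blob(u,v,94,1)
for u,v in((348,210),(341,238),(333,268)): blob(u,v,24,1)
blob(215,260,52,0,thr=150)
print(pix2plane(f,[[231,182],[293,233],[387,223],[120,257],[240,122],[289,189]],92).round(0))
a=cv2.resize(im[140:290,110:400],None,fx=2.7,fy=2.7,interpolation=cv2.INTER_CUBIC); cv2.imwrite('pics/crop.png',a)
E
```

```text
(143, 188) [142.4 188. ] [615.1 223.3  94. ] area 133 diam 30.6
(172, 186) [171.9 185.8] [621.8 154.3  94. ] area 127 diam 29.9
(202, 184) [201.2 183.4] [629.   85.7  94. ] area 120 diam 29.1
(348, 210) [347.9 209.5] [ 576.6 -275.    24. ] area 40 diam 17.9
(341, 238) [341.3 237.6] [ 506.  -259.2   24. ] area 98 diam 28.0
(333, 268) [332.4 267.4] [ 431.9 -237.8   24. ] area 261 diam 45.7
(215, 260) [214.5 259.8] [447.1  53.4  52. ] area 127 diam 31.1
[[ 634.   16.   92.]
 [ 517. -132.   92.]
 [ 545. -353.   92.]
 [ 453.  270.   92.]
 [ 777.   -2.   92.]
 [ 620. -121.   92.]]
```

View pics/crop.png

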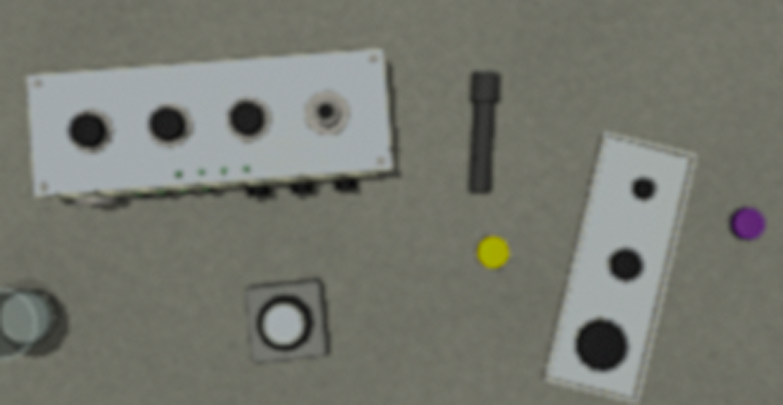

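The crop confirms it: a bare stub on the flange at right, a medium cap of about 30 mm in the middle of the tray, and a white key. The targets are port ≈(636,17), cap ≈(506,-259) and key ≈(447,53). I'll raise, shut the gripper and turn the yaw to π so the tool axes line up with the world axes.

Request:
apply_moves(
  deltas=[
    {"claw": 1,"delta_pos": [0,0,-3],"yaw": -0.128},
    {"claw": 1,"delta_pos": [0,0,-3],"yaw": -0.128},
    {"claw": 1,"delta_pos": [0,0,-3],"yaw": -0.127},
    {"claw": 1,"delta_pos": [-3,-3,0],"yaw": 0},
    {"claw": 1,"delta_pos": [-3,-3,0],"yaw": 0},
    {"claw": 1,"delta_pos": [-3,-4,0],"yaw": 0},
    {"claw": 1,"delta_pos": [-3,-4,0],"yaw": 0},
    {"claw": 1,"delta_pos": [-3,-4,0],"yaw": 0},
  ],
)

```text
clock: 1.1
eef_pos: [384.1, 398.3, 339.7]
tcp_rot: [-3.141, -0.0, -3.141]
contact_force: [0.3, 0.0, 0.2]
opening: -0.003
grasp_force: 0.0
```

Request:
apply_moves(
  deltas=[
    {"claw": 1,"delta_pos": [-1.5,-4.8,0],"yaw": 0},
    {"claw": 1,"delta_pos": [-1.5,-4.8,0],"yaw": 0},
    {"claw": 1,"delta_pos": [-1.5,-4.8,0],"yaw": 0},
    {"claw": 1,"delta_pos": [-1.5,-4.8,0],"yaw": 0},
    {"claw": 1,"delta_pos": [-1.5,-4.8,0],"yaw": 0},
    {"claw": 1,"delta_pos": [-1.5,-4.8,0],"yaw": 0},
    {"claw": 1,"delta_pos": [-1.5,-4.8,0],"yaw": 0},
    {"claw": 1,"delta_pos": [-1.5,-4.5,0],"yaw": 0},
  ],
)

```text
clock: 2.1
eef_pos: [503.6, 17.1, 339.8]
tcp_rot: [3.142, -0.0, 3.142]
contact_force: [0.8, 0.4, 0.9]
opening: 0.004
grasp_force: 0.0
```

Request:
apply_moves(
  deltas=[
    {"claw": 1,"delta_pos": [-4,0,0],"yaw": 0},
    {"claw": 1,"delta_pos": [-4,0,0],"yaw": 0},
    {"claw": 1,"delta_pos": [-3,0,3],"yaw": 0},
    {"claw": 1,"delta_pos": [-2.2,0,3],"yaw": 0},
    {"claw": 1,"delta_pos": [0,0,3],"yaw": 0},
    {"claw": 1,"delta_pos": [0,0,3],"yaw": 0},
    {"claw": 1,"delta_pos": [0,0,0],"yaw": 0},
  ],
)

```text
clock: 2.98
eef_pos: [633.8, 18.8, 217.3]
tcp_rot: [-3.141, -0.005, -3.141]
contact_force: [0.1, -0.5, -0.4]
opening: -0.004
grasp_force: 0.0
```

```bash
cat >> h.py <<'E'
def wrist(name):
    s=r.sense(); f=r.grab_frame('wrist'); T=np.eye(4); T[:3,:3]=Ro.from_euler('xyz',s['tcp_rot']).as_matrix(); T[:3,3]=s['eef_pos']
    W=T@np.array(f['T_tool_cam']); f['R'],f['e']=W[:3,:3],W[:3,3]; cv2.imwrite(f'pics/{name}.png',f['img']); print(s['clock'],s['eef_pos'].round(1)); return f
def world2pix(f,P):
    p=(np.array(P)-f['e'])@f['R']; K=np.array([[f['fx'],0,f['cx']],[0,f['fy'],f['cy']],[0,0,1.]])
    return cv2.projectPoints(np.array([[p[0],-p[1],-p[2]]]),np.zeros(3),np.zeros(3),K,np.array(f['dist'],float))[0].ravel()
E
python3 - <<'E'
from h import *
f=wrist('w1'); np.save('w1.npy',f,allow_pickle=True); print(world2pix(f,[636,17,92]))
E
```

```text
2.975 [633.8  18.8 217.3]
[251.29268208 194.55781532]
```

View pics/w1.png

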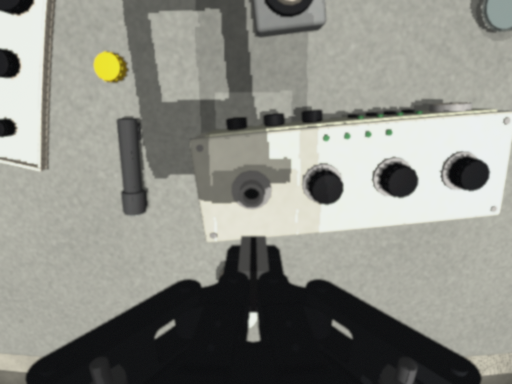

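The wrist view shows the stub mouth at (252,193), within 2 px of my prediction, and the caps to its right. I'll descend.

Request:
apply_moves(
  deltas=[
    {"claw": 1,"delta_pos": [-0.2,-0.15,2.5],"yaw": 0},
    {"claw": 1,"delta_pos": [0,0,2.5],"yaw": 0},
    {"claw": 1,"delta_pos": [0,0,2],"yaw": 0},
    {"claw": 1,"delta_pos": [0,0,1.4],"yaw": 0},
    {"claw": 1,"delta_pos": [0,0,0],"yaw": 0},
    {"claw": 1,"delta_pos": [0,0,0],"yaw": 0},
  ],
)

```text
clock: 3.78
eef_pos: [638.1, 17.4, 136.8]
tcp_rot: [3.142, 0.001, -3.141]
contact_force: [-0.5, -0.1, 0.2]
opening: 0.003
grasp_force: 0.0
```

```bash
python3 - <<'E'
from h import *
f=wrist('w2'); print(world2pix(f,[636,17,92]))
E
```

```text
3.775 [638.1  17.4 136.8]
[252.67876272 226.11266138]
```

View pics/w2.png

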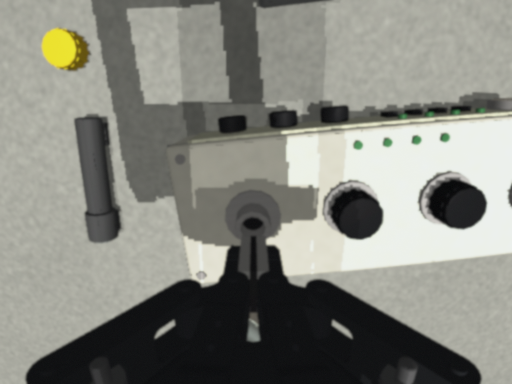

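The mouth is at (253,222), about 3 mm nearer the robot than assumed. I'll correct by about 2.5 mm, lower a little and hold.

Request:
apply_moves(
  deltas=[
    {"claw": 1,"delta_pos": [0.25,0,0.4],"yaw": 0},
    {"claw": 1,"delta_pos": [0,0,0],"yaw": 0},
    {"claw": 1,"delta_pos": [0,0,0],"yaw": 0},
  ],
)

```text
clock: 4.2
eef_pos: [635.1, 17.4, 132.1]
tcp_rot: [3.142, 0.0, -3.141]
contact_force: [0.0, 0.5, -0.1]
opening: -0.0
grasp_force: 0.0
```

Request:
apply_moves(
  deltas=[
    {"claw": 1,"delta_pos": [0,0,0],"yaw": 0},
  ],
)

```text
clock: 4.32
eef_pos: [635.1, 17.3, 132.1]
tcp_rot: [3.142, 0.0, -3.141]
contact_force: [0.5, 0.4, 0.0]
opening: -0.003
grasp_force: 0.0
```

Request:
apply_moves(
  deltas=[
    {"claw": 1,"delta_pos": [0,0,0],"yaw": 0},
  ],
)

```text
clock: 4.45
eef_pos: [635.1, 17.4, 132.0]
tcp_rot: [-3.142, 0.0, -3.141]
contact_force: [-0.8, 0.9, 0.8]
opening: -0.001
grasp_force: 0.0
```

Request:
apply_moves(
  deltas=[
    {"claw": 1,"delta_pos": [0,0,0],"yaw": 0},
    {"claw": 1,"delta_pos": [0,0,0],"yaw": 0},
    {"claw": 1,"delta_pos": [0,0,0],"yaw": 0},
    {"claw": 1,"delta_pos": [0,0,0],"yaw": 0},
    {"claw": 1,"delta_pos": [0,0,0],"yaw": 0},
    {"claw": 1,"delta_pos": [0,0,0],"yaw": 0},
    {"claw": 1,"delta_pos": [0,0,0],"yaw": 0},
    {"claw": 1,"delta_pos": [0,0,0],"yaw": 0},
  ],
)

```text
clock: 5.45
eef_pos: [635.1, 17.4, 132.0]
tcp_rot: [3.142, 0.0, -3.141]
contact_force: [-0.3, 0.2, -0.3]
opening: 0.001
grasp_force: 0.0
```

Request:
apply_moves(
  deltas=[
    {"claw": 1,"delta_pos": [0,0,0],"yaw": 0},
    {"claw": 1,"delta_pos": [0,0,0],"yaw": 0},
    {"claw": 1,"delta_pos": [0,0,0],"yaw": 0},
    {"claw": 1,"delta_pos": [0,0,0],"yaw": 0},
    {"claw": 1,"delta_pos": [0,0,0],"yaw": 0},
    {"claw": 1,"delta_pos": [0,0,0],"yaw": 0},
    {"claw": 1,"delta_pos": [0,0,0],"yaw": 0},
    {"claw": 1,"delta_pos": [0,0,0],"yaw": 0},
  ],
)

```text
clock: 6.45
eef_pos: [635.1, 17.3, 132.0]
tcp_rot: [-3.142, -0.0, -3.141]
contact_force: [-0.2, -0.3, -0.3]
opening: 0.003
grasp_force: 0.0
```

Request:
apply_moves(
  deltas=[
    {"claw": 1,"delta_pos": [0,0,0],"yaw": 0},
    {"claw": 1,"delta_pos": [0,0,0],"yaw": 0},
    {"claw": 1,"delta_pos": [0,0,0],"yaw": 0},
    {"claw": 1,"delta_pos": [0,0,0],"yaw": 0},
    {"claw": 1,"delta_pos": [0,0,0],"yaw": 0},
    {"claw": 1,"delta_pos": [0,0,0],"yaw": 0},
  ],
)

```text
clock: 7.2
eef_pos: [635.1, 17.4, 132.0]
tcp_rot: [3.142, 0.0, -3.141]
contact_force: [0.2, -0.4, 0.3]
opening: -0.005
grasp_force: 0.0
```

Request:
apply_moves(
  deltas=[
    {"claw": 1,"delta_pos": [0,0,-4],"yaw": 0},
    {"claw": 1,"delta_pos": [0,0,-4],"yaw": 0},
    {"claw": 1,"delta_pos": [0,0,-4],"yaw": 0},
    {"claw": 1,"delta_pos": [0,0,-4],"yaw": 0},
    {"claw": 1,"delta_pos": [2,-4,-2],"yaw": 0},
    {"claw": 1,"delta_pos": [2,-4,0],"yaw": 0},
    {"claw": 1,"delta_pos": [2,-4,0],"yaw": 0},
    {"claw": 1,"delta_pos": [2,-4,0],"yaw": 0},
  ],
)

```text
clock: 8.2
eef_pos: [554.3, -143.8, 312.2]
tcp_rot: [-3.141, 0.0, -3.141]
contact_force: [0.2, -0.6, 0.6]
opening: -0.001
grasp_force: 0.0
```

Request:
apply_moves(
  deltas=[
    {"claw": 1,"delta_pos": [1.6,-4,0],"yaw": 0},
    {"claw": 1,"delta_pos": [1.6,-4,0],"yaw": 0},
    {"claw": 1,"delta_pos": [1.6,-3.5,0],"yaw": 0},
    {"claw": 1,"delta_pos": [0,0,4],"yaw": 0},
    {"claw": 1,"delta_pos": [0,0,4],"yaw": 0},
    {"claw": 1,"delta_pos": [0,0,4],"yaw": 0},
    {"claw": 1,"delta_pos": [0,0,3],"yaw": 0},
    {"claw": 1,"delta_pos": [0,0,0],"yaw": 0},
  ],
)

```text
clock: 9.2
eef_pos: [505.7, -256.9, 160.0]
tcp_rot: [3.14, -0.004, -3.141]
contact_force: [0.5, -0.2, 0.4]
opening: -0.0
grasp_force: 0.0
```

Request:
apply_moves(
  deltas=[
    {"claw": 1,"delta_pos": [0,0,0],"yaw": 0},
    {"claw": 1,"delta_pos": [0,0,0],"yaw": 0},
  ],
)

```text
clock: 9.45
eef_pos: [508.0, -258.1, 163.6]
tcp_rot: [-3.14, 0.002, -3.141]
contact_force: [-0.3, -0.2, -0.3]
opening: 0.002
grasp_force: 0.0
```

```bash
python3 - <<'E'
from h import *
f=wrist('w3'); g=cv2.cvtColor(f['img'],cv2.COLOR_BGR2GRAY)
u,v=world2pix(f,[506,-259,24]);print(u,v)
for p in ([u,v],[u+10,v],[u,v+10]): print(pix2plane(f,p,24).round(1))
E
```

```text
9.45 [ 508.  -258.1  163.6]
252.48195503351812 184.7147199885412
[[ 506. -259.   24.]]
[[ 506.  -249.4   24. ]]
[[ 516.1 -259.    24. ]]
```

View pics/w3.png

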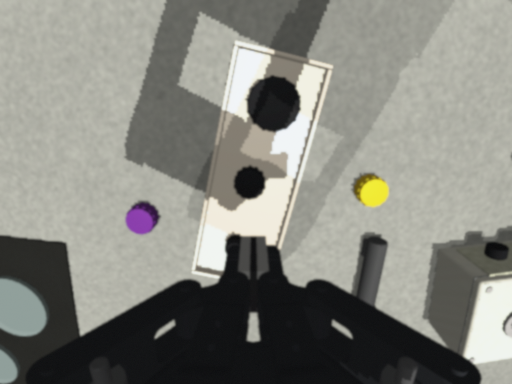

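The medium cap sits at (250,182), between the wide one at (273,103) and the small one at (235,243). That puts it at ≈(504,-261). I'll correct and descend to 20 mm above it.

Request:
apply_moves(
  deltas=[
    {"claw": 1,"delta_pos": [0.4,-0.3,2],"yaw": 0},
    {"claw": 1,"delta_pos": [0,0,2.5],"yaw": 0},
    {"claw": 1,"delta_pos": [0,0,2.5],"yaw": 0},
    {"claw": 1,"delta_pos": [0,0,2],"yaw": 0},
    {"claw": 1,"delta_pos": [0,0,1],"yaw": 0},
    {"claw": 1,"delta_pos": [0,0,0],"yaw": 0},
    {"claw": 1,"delta_pos": [0,0,0],"yaw": 0},
    {"claw": 1,"delta_pos": [0,0,0],"yaw": 0},
  ],
)

```text
clock: 10.5
eef_pos: [503.6, -261.0, 62.8]
tcp_rot: [-3.141, 0.001, -3.141]
contact_force: [-0.4, -0.1, 0.2]
opening: 0.002
grasp_force: 0.0
```

```bash
python3 - <<'E'
from h import *
f=wrist('w4'); 
u,v=world2pix(f,[504,-261,24]);print(u,v)
for p in ([u,v],[u+10,v],[u,v+10]): print(pix2plane(f,p,24).round(1))
E
```

```text
10.5 [ 503.6 -261.    62.8]
253.2424665181445 233.6726730116175
[[ 504. -261.   24.]]
[[ 504.  -254.7   24. ]]
[[ 511. -261.   24.]]
```

View pics/w4.png

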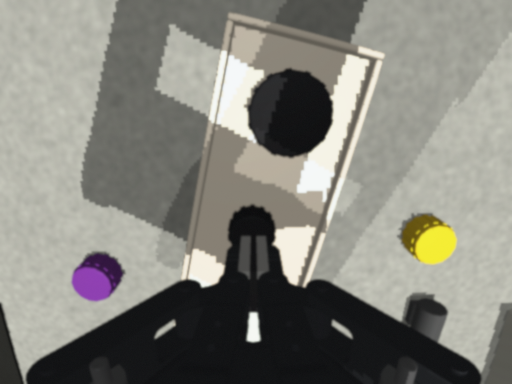

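The cap centre is at ≈(251,230), 1–2 mm off the fingertip axis. I'll nudge by 1 mm and hold.

Request:
apply_moves(
  deltas=[
    {"claw": 1,"delta_pos": [0.1,-0.1,0],"yaw": 0},
    {"claw": 1,"delta_pos": [0,0,0],"yaw": 0},
    {"claw": 1,"delta_pos": [0,0,0],"yaw": 0},
    {"claw": 1,"delta_pos": [0,0,0],"yaw": 0},
    {"claw": 1,"delta_pos": [0,0,0],"yaw": 0},
    {"claw": 1,"delta_pos": [0,0,0],"yaw": 0},
    {"claw": 1,"delta_pos": [0,0,0],"yaw": 0},
    {"claw": 1,"delta_pos": [0,0,0],"yaw": 0},
  ],
)

```text
clock: 11.55
eef_pos: [502.1, -261.7, 62.0]
tcp_rot: [-3.142, -0.0, -3.141]
contact_force: [-0.2, -1.1, 0.7]
opening: -0.003
grasp_force: 0.0
```

Request:
apply_moves(
  deltas=[
    {"claw": 1,"delta_pos": [0,0,0],"yaw": 0},
    {"claw": 1,"delta_pos": [0,0,0],"yaw": 0},
    {"claw": 1,"delta_pos": [0,0,0],"yaw": 0},
    {"claw": 1,"delta_pos": [0,0,0],"yaw": 0},
    {"claw": 1,"delta_pos": [0,0,0],"yaw": 0},
    {"claw": 1,"delta_pos": [0,0,0],"yaw": 0},
    {"claw": 1,"delta_pos": [0,0,0],"yaw": 0},
    {"claw": 1,"delta_pos": [0,0,0],"yaw": 0},
  ],
)

```text
clock: 12.55
eef_pos: [502.1, -261.7, 62.0]
tcp_rot: [-3.142, -0.0, -3.141]
contact_force: [-0.2, -0.2, 0.1]
opening: -0.001
grasp_force: 0.0
```

Request:
apply_moves(
  deltas=[
    {"claw": 1,"delta_pos": [0,0,0],"yaw": 0},
    {"claw": 1,"delta_pos": [0,0,0],"yaw": 0},
    {"claw": 1,"delta_pos": [0,0,0],"yaw": 0},
    {"claw": 1,"delta_pos": [0,0,0],"yaw": 0},
    {"claw": 1,"delta_pos": [0,0,0],"yaw": 0},
    {"claw": 1,"delta_pos": [0,0,0],"yaw": 0},
    {"claw": 1,"delta_pos": [0,0,0],"yaw": 0},
    {"claw": 1,"delta_pos": [0,0,0],"yaw": 0},
  ],
)

```text
clock: 13.55
eef_pos: [502.1, -261.7, 62.0]
tcp_rot: [-3.142, 0.0, -3.141]
contact_force: [-0.9, -0.1, -0.6]
opening: -0.004
grasp_force: 0.0
```

Request:
apply_moves(
  deltas=[
    {"claw": 1,"delta_pos": [0,0,-4],"yaw": 0},
    {"claw": 1,"delta_pos": [0,0,-4],"yaw": 0},
    {"claw": 1,"delta_pos": [0,0,-4],"yaw": 0},
    {"claw": 1,"delta_pos": [0,0,-4],"yaw": 0},
    {"claw": 1,"delta_pos": [0,4,-4],"yaw": 0},
    {"claw": 1,"delta_pos": [0,4.5,0],"yaw": 0},
    {"claw": 1,"delta_pos": [0.5,4.5,0],"yaw": 0},
    {"claw": 1,"delta_pos": [1,4.5,0],"yaw": 0},
  ],
)

```text
clock: 14.55
eef_pos: [486.9, -85.4, 262.2]
tcp_rot: [3.142, 0.001, 3.142]
contact_force: [0.1, 0.3, 0.1]
opening: -0.003
grasp_force: 0.0
```

Request:
apply_moves(
  deltas=[
    {"claw": 1,"delta_pos": [1,4.5,0],"yaw": 0},
    {"claw": 1,"delta_pos": [1,4.5,0],"yaw": 0},
    {"claw": 1,"delta_pos": [1,4.5,0],"yaw": 0},
    {"claw": 1,"delta_pos": [1,0.5,0],"yaw": 0},
    {"claw": 1,"delta_pos": [0,0,3],"yaw": 0},
    {"claw": 1,"delta_pos": [0,0,3],"yaw": 0},
    {"claw": 1,"delta_pos": [0,0,3],"yaw": 0},
    {"claw": 1,"delta_pos": [0,0,2],"yaw": 0},
  ],
)

```text
clock: 15.55
eef_pos: [446.4, 52.5, 150.8]
tcp_rot: [-3.141, -0.001, 3.141]
contact_force: [-0.7, 0.6, 0.2]
opening: 0.006
grasp_force: 0.0
```

Request:
apply_moves(
  deltas=[
    {"claw": 1,"delta_pos": [0,0,0],"yaw": 0},
    {"claw": 1,"delta_pos": [0,0,0],"yaw": 0},
    {"claw": 1,"delta_pos": [0,0,0],"yaw": 0},
  ],
)

```text
clock: 15.92
eef_pos: [447.7, 53.2, 153.0]
tcp_rot: [3.141, 0.002, -3.141]
contact_force: [0.0, 0.3, 1.2]
opening: 0.002
grasp_force: 0.0
```

```bash
python3 - <<'E'
from h import *
f=wrist('w5'); 
u,v=world2pix(f,[447,53,52]);print(u,v)
for p in ([u,v],[u+10,v],[u,v+10]): print(pix2plane(f,p,52).round(1))
E
```

```text
15.925 [447.7  53.2 153. ]
252.96729620682535 199.37496776132653
[[447.  53.  52.]]
[[447.   61.3  52. ]]
[[455.9  53.   52. ]]
```

View pics/w5.png

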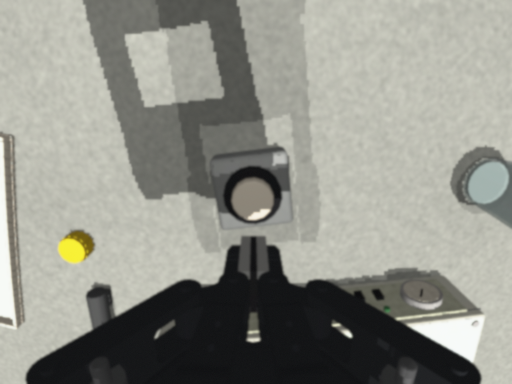

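The key centre is at (252,197), within 2 mm of prediction. I'll descend to just above it and then press gently.

Request:
apply_moves(
  deltas=[
    {"claw": 1,"delta_pos": [0.15,-0.05,3],"yaw": 0},
    {"claw": 1,"delta_pos": [0,0,2.5],"yaw": 0},
    {"claw": 1,"delta_pos": [0,0,1.5],"yaw": 0},
    {"claw": 1,"delta_pos": [0,0,0.5],"yaw": 0},
    {"claw": 1,"delta_pos": [0,0,0],"yaw": 0},
    {"claw": 1,"delta_pos": [0,0,0],"yaw": 0},
    {"claw": 1,"delta_pos": [0,0,0],"yaw": 0},
  ],
)

```text
clock: 16.85
eef_pos: [445.9, 52.9, 77.5]
tcp_rot: [3.141, 0.001, -3.141]
contact_force: [-0.3, 0.3, 0.4]
opening: 0.0
grasp_force: 0.0
```

Request:
apply_moves(
  deltas=[
    {"claw": 1,"delta_pos": [0,0,0.3],"yaw": 0},
    {"claw": 1,"delta_pos": [0,0,0.3],"yaw": 0},
    {"claw": 1,"delta_pos": [0,0,0.2],"yaw": 0},
    {"claw": 1,"delta_pos": [0,0,0],"yaw": 0},
    {"claw": 1,"delta_pos": [0,0,0],"yaw": 0},
  ],
)

```text
clock: 17.48
eef_pos: [445.6, 52.8, 69.0]
tcp_rot: [-3.142, -0.0, -3.141]
contact_force: [-0.5, 1.0, 2.4]
opening: -0.001
grasp_force: 1.2
```

Contact has begun. I'll continue down in small steps.

Request:
apply_moves(
  deltas=[
    {"claw": 1,"delta_pos": [0,0,0.2],"yaw": 0},
    {"claw": 1,"delta_pos": [0,0,0.15],"yaw": 0},
    {"claw": 1,"delta_pos": [0,0,0],"yaw": 0},
    {"claw": 1,"delta_pos": [0,0,0],"yaw": 0},
  ],
)

```text
clock: 17.98
eef_pos: [445.6, 52.8, 65.5]
tcp_rot: [3.142, 0.0, -3.141]
contact_force: [-1.2, 0.4, 4.8]
opening: 0.001
grasp_force: 2.2
```

Request:
apply_moves(
  deltas=[
    {"claw": 1,"delta_pos": [0,0,0.1],"yaw": 0},
    {"claw": 1,"delta_pos": [0,0,0],"yaw": 0},
    {"claw": 1,"delta_pos": [0,0,0],"yaw": 0},
  ],
)

```text
clock: 18.35
eef_pos: [445.6, 52.8, 64.7]
tcp_rot: [3.142, 0.0, -3.141]
contact_force: [-1.7, -0.1, 7.7]
opening: -0.0
grasp_force: 4.2
```

Request:
apply_moves(
  deltas=[
    {"claw": 1,"delta_pos": [0,0,0.1],"yaw": 0},
    {"claw": 1,"delta_pos": [0,0,0],"yaw": 0},
    {"claw": 1,"delta_pos": [0,0,0],"yaw": 0},
    {"claw": 1,"delta_pos": [0,0,0],"yaw": 0},
  ],
)

```text
clock: 18.85
eef_pos: [445.7, 52.8, 64.4]
tcp_rot: [3.142, 0.0, -3.141]
contact_force: [-5.7, -0.3, 23.2]
opening: -0.002
grasp_force: 11.4
```

The force jumped to 23 N with almost no travel, so the key is fully down. I'll release it and move clear.

Request:
apply_moves(
  deltas=[
    {"claw": 1,"delta_pos": [0,0,-0.5],"yaw": 0},
    {"claw": 1,"delta_pos": [0,0,-1],"yaw": 0},
    {"claw": 1,"delta_pos": [0,0,-3],"yaw": 0},
    {"claw": 1,"delta_pos": [0,0,-4],"yaw": 0},
    {"claw": 1,"delta_pos": [0,0,-4],"yaw": 0},
    {"claw": 1,"delta_pos": [0,0,-4],"yaw": 0},
    {"claw": 1,"delta_pos": [3,0,-3],"yaw": 0},
    {"claw": 1,"delta_pos": [3,0,0],"yaw": 0},
  ],
)

```text
clock: 19.85
eef_pos: [385.9, 52.9, 260.7]
tcp_rot: [3.141, 0.004, -3.142]
contact_force: [-0.1, 0.0, -0.1]
opening: 0.0
grasp_force: 0.0
```

Request:
apply_moves(
  deltas=[
    {"claw": 1,"delta_pos": [0,0,0],"yaw": 0},
    {"claw": 1,"delta_pos": [0,0,0],"yaw": 0},
    {"claw": 1,"delta_pos": [0,0,0],"yaw": 0},
    {"claw": 1,"delta_pos": [0,0,0],"yaw": 0},
  ],
)

```text
clock: 20.35
eef_pos: [385.9, 52.8, 258.2]
tcp_rot: [-3.142, -0.001, -3.141]
contact_force: [-0.0, -0.6, 0.6]
opening: -0.001
grasp_force: 0.0
```

```bash
python3 - <<'E'
from h import *
s=r.sense(); print(s['clock'],s['eef_pos'],s['contact_force']); print(r.sign_off())
E
```

```text
20.35 [385.90463224  52.78842211 258.2290395 ] [-0.04041124 -0.61059251  0.55422773]
the job is handed in; nothing more can be done
None
```

I pointed at the open port and then the matching cap for over two seconds each, about 2 cm above them, pressed the record key fully down and released it, moved the arm clear, and handed the job in at 20.4 s; no verdict came back.

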